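Shut and latch the bedside keepsake box

TASK

The wooden keepsake box on the bedside table has been left open. Push its lid fully shut with the fingertips, and only then flip both of its lever latches over centre, so that they snap down over the lid. Do not pick anything up or shove the box out of its place, and leave the things in and around the box where they are.

Things in the scene. Friction and masses are not known exactly. Their poses are not given: they have to be found in the camera images.
- box: The open wooden keepsake box, loose on the table, about 1.8 kg: 170 mm deep (its x), 230 mm wide (its y), 85 mm high to the rim, walls 8 mm. Origin: centre of its underside; z up. The lid's hinge runs along its +x rim; the two lever latches stand on its -x face, on steel brackets that reach 22 mm out from that face and up to 113 mm. Nothing stands within 25 mm of the latches on their outer side.
- lid (a joint): Lid angle, rad: 0 = shut, 1.57 = standing upright, up to 1.9 = leaning back past upright. The lid is a flat wooden panel without handle, 170 mm from hinge to free edge, 230 mm wide, 12 mm thick; shut, its underside lies on the rim and its top is 97 mm above the table. The hinge is stiff (0.3 N m of friction, 0.25 kg lid): the lid stays where it is left and has to be pushed all the way down.
- lid_hinge (a point): Middle of the lid's hinge line, at local (85, 0, 85) mm of the box; turns with the box, not with the lid. Its axes are the box's: the hinge line is along y.
- lid_edge (a point): Middle of the lid's free edge, on its outer (upper when shut) face; the hinge is 170 mm away. Axes turn with the lid: z is the outward normal of the outer face.
- latch_a (a joint): Angle of the +y latch lever, rad: 0 = open, leaning 0.5 rad outward (box -x); 0.5 = upright, dead centre; 1.0 = latched, leaning 0.5 rad inward over the lid. Hinge along the box's y through its local (-97, 65, 104) mm. An over-centre spring snaps it to the nearer end once past upright; starting it from open takes about 0.18 N m (3 N at its ball).
- latch_b (a joint): Angle of the -y latch lever, rad: 0 = open, leaning 0.5 rad outward (box -x); 0.5 = upright, dead centre; 1.0 = latched, leaning 0.5 rad inward over the lid. Hinge along the box's y through its local (-97, -65, 104) mm. An over-centre spring snaps it to the nearer end once past upright; starting it from open takes about 0.18 N m (3 N at its ball).
- latch_a_tip (a point): Centre of the 18 mm ball at the end of latch a (+y side), 70 mm from its hinge on a 10 mm thick round steel bar; open: at local (-131, 65, 165) mm of the box. A 22 mm long foot with a rubber end is fixed to the lever at its hinge: it sticks up inward while open, and lies on the lid when latched.
- latch_b_tip (a point): Centre of the 18 mm ball at the end of latch b (-y side), 70 mm from its hinge on a 10 mm thick round steel bar; open: at local (-131, -65, 165) mm of the box.
- tin: Small round aluminium jar, 48 mm across and 50 mm high, standing inside the box; origin under its centre. Leave alone.
- bangle: Brass bangle, 68 mm across, 12 mm high, lying inside the box; origin under its centre. Leave alone.
- mug: White mug, 80 mm across, 90 mm high, on the table near the box; origin under its centre. Leave alone.
- lotion: White lotion bottle, 52 mm across, 130 mm high, on the table near the box; origin under its centre. Leave alone.
- clock: Wooden alarm clock, 45 x 95 x 80 mm high, on the table; origin under its centre. Leave alone.
- spec_case: Grey spectacles case, 60 x 155 x 36 mm high, on the table on the latch side of the box; origin under its centre. Leave alone.
- book_large: Red book lying flat behind the hinge side of the box, 150 x 210 x 20 mm; origin under its centre. Leave alone.
- book_small: White book lying on the red one, 110 x 175 x 28 mm; origin under its centre. Leave alone.

How it is judged:
On the way:
1. the lid is fully shut (within 0.05 rad) (value of joint lid below 0.05 rad), for 0.2 s.
At the end, for the whole second after the job is handed in: The lid is shut to within 0.05 rad, both latch levers have snapped over to more than 0.9 rad, the box stands level and at rest within 50 mm of where it began, and everything in and around it is within 60 mm of its start (value of joint lid below 0.05 rad and value of joint each of latch_a, latch_b above 0.9 rad and not (distance of box from where it was at the start of the episode above 0.05 m) and angle between box's own z axis and vertical below 0.05 rad and linear speed of box below 0.02 m/s and not (distance of tin from where it was at the start of the episode above 0.06 m) and not (distance of bangle from where it was at the start of the episode above 0.06 m) and not (distance of mug from where it was at the start of the episode above 0.06 m) and not (distance of lotion from where it was at the start of the episode above 0.06 m) and not (distance of clock from where it was at the start of the episode above 0.06 m) and not (distance of spec_case from where it was at the start of the episode above 0.06 m) and not (distance of book_large from where it was at the start of the episode above 0.06 m) and not (distance of book_small from where it was at the start of the episode above 0.06 m)); the robot touches nothing.
It fails at once if a latch lever is thrown past centre while the lid is not down (more than 0.1 rad open) (value of joint lid above 0.1 rad and value of joint any of latch_a, latch_b above 0.5 rad).
It fails at once if the box is shoved more than 50 mm (distance of box from where it was at the start of the episode above 0.05 m).
It fails at once if the box is lifted (more than 12 mm) or tipped (more than 0.15 rad) (height (world z) of box above 0.012 m or angle between box's own z axis and vertical above 0.15 rad).
It fails at once if one of the other things is moved by more than 60 mm, lifted by more than 15 mm or tipped over (distance of any of tin, bangle, mug, lotion, clock, spec_case, book_large, book_small from where it was at the start of the episode above 0.06 m or height (world z) of any of tin, bangle above 0.023 m or height (world z) of any of mug, lotion, clock, spec_case, book_large above 0.015 m or height (world z) of book_small above 0.035 m or angle between any of tin, bangle, mug, lotion, clock, spec_case, book_large, book_small's own z axis and vertical above 0.5 rad).
It also fails if it takes over 58 s, if anything falls off the work surface, if the arm or the gripper's body presses on something with over 40 N, if the wrist force passes 120 N, or if a joint passes its speed limit or range.

ROBOT

A 7-joint arm with a two-finger parallel gripper is mounted at the origin on the work surface. World frame = base frame: x ahead of the robot, y to its left, z up, the work surface at z = 0. Lengths are in m, angles in rad, forces in N, time in s.
With the tool pointing down it reaches from about 0.4 to 0.9 m from the base axis. Payload 5.6 kg.
Tool frame: the origin (TCP) lies midway between the tips of the shut fingers; the grasp point (between the pads) lies 19 mm behind it; y points along the fingers, z is the direction in which the jaws open and shut, and the axes are right-handed (so a half turn about y gives the same grasp; the last joint's range is limited). The gripper opens to 92 mm and grips with 3 to 60 N. Pads are 20 mm wide; open, the fingers measure 128 mm over their backs; the gripper's body (75 mm by 189 mm) begins 69 mm behind the grasp point.
Start: joints at [-1.329, 0.468, -0.012, 1.603, 0.006, 1.071, -0.056], TCP at [0.183, 0.624, 0.215] pointing down, gripper open.
Joint ranges: [-2.53, 2.53], [-0.31, 2.02], [-1.57, 1.55], [0.28, 2.44], [-1.29, 4.43], [0.15, 1.84], [-2.92, 2.92]. Speed limits (rad/s): [2.57, 2.57, 3.14, 3.14, 3.14, 3.14, 3.14].

INTERFACE

Orientations are given as a 3x3 rotation matrix whose columns are the frame's x, y, z axes.
In Python, from station import env, effector, solver, viewer, workorder, search_frame, tip_of gives the robot as it stands. Calls block until the motion is done:
- env.reach(position, orientation): joint-space move of the TCP to a pose.
- env.movel(position, frame=None, rate=0.15): straight line of the TCP; frame=None keeps the orientation; rate is the mean speed in m/s.
- env.goto_joints(angles): joint-space move.
- effector.release() and effector.grasp(squeeze=None): open the fingers fully, or close them until they stop; squeeze is the grip in N (None keeps the last).
- env.pause(seconds).
- solver.inverse_kinematics(position, orientation): joint angles nearest the present ones, or None.
- env.sense(): the state.
- viewer.read_camera(name): name is "side" or "top"; returns (picture, depth): 384x512x3 uint8, red, green, blue; 384x512 float32, m along the optical axis (not along the pixel's ray), 0 where there is no reading.
- viewer.camera_info(name): a dict with "intrinsics" (3x3 intrinsics, pixels), "dist_coeffs" ([k1, k2, p1, p2, k3] as OpenCV has them; the pictures are not rectified), "eye" and "rotation" of the camera in the world. Camera axes: x right, y up, looking along -z (the intrinsics and any distortion apply to the point x, -y, -z); pixel columns grow to the right and rows downward; lengths in m; the calibration is good to about 2 mm. A picture is of the moment at which its call begins. camera_info takes no time and is no camera call.
A pose or a line that the arm cannot do raises env.PlanningError and nothing moves.
- workorder.finish_job(): hands the job in, once; it reports no verdict.
Trained networks look in the newest picture that a camera, given by its name, has taken for a name from the list of things; names that differ only in an ending like _2 or _b are one class to them, and where a whole thing is asked for, a point or a joint stands for the part that bears it (a point fixed in the world has none). Each returns a list of dicts, best first, with "score" (0 to 1); they miss things now and then, are a little off and sometimes report something else, mostly with a low value. They report only what shows in the picture. A call takes as long as a camera call.
- search_frame(camera, name): "at" ([x, y, z] in m, in world coordinates, good to about 4 mm: the middle of the surface that is visible of it).
- tip_of(camera, name): "at" ([x, y, z] in m, in world coordinates, good to about 4 mm: a listed point, or the origin of a listed thing).
The state is a dict: "t": time; "joint_positions": joint angles; "joint_velocities": joint speeds; "tau": joint torques, N m; "ee_pos": TCP position; "tcp_rot": TCP orientation; "wrist_force": force on the tool from outside, world axes, zero at the start; "moment": the same for the moment, N m; "gripper_width": finger opening in m.
Only numpy, scipy, OpenCV 4.12 (cv2) and the standard library are available. Lean on these libraries where they do the work, as an engineer would, in place of code of your own. Each camera call takes 0.05 s, during which the arm holds its last target.

## Working session

There is one attempt and no reset: what is moved stays moved. The work goes in short steps, each a Python script; the robot and the scene stay as the last script left them, time stands still between calls to the robot, and variables do not carry over. Pictures are saved under pics/ and viewed, and the job is handed in when it is done.

```bash
ls; mkdir -p pics; python3 - <<'E'
from station import env, effector, solver, viewer, workorder, search_frame, tip_of
import cv2,numpy as np
for c in ("side","top"):
    p,d=viewer.read_camera(c); cv2.imwrite(f"pics/{c}0.png",p[:,:,::-1])
    i=viewer.camera_info(c); print(c,np.round(i["eye"],3),np.round(i["rotation"],3).tolist())
    for n in ["box","lid_hinge","lid_edge","latch_a_tip","latch_b_tip","spec_case","mug","lotion","clock","book_large","book_small"]:
        r=tip_of(c,n); print(n,[(np.round(x["at"],3).tolist(),round(x["score"],2)) for x in r[:3]])
s=env.sense(); print(s["t"],s["tcp_rot"])
E
```

```text
pics
side [-0.082 -0.936  0.761] [[0.806, 0.305, -0.507], [-0.592, 0.402, -0.699], [-0.009, 0.863, 0.505]]
box [([0.565, 0.0, 0.001], 0.67)]
lid_hinge [([0.544, 0.086, 0.088], 0.67)]
lid_edge [([0.54, 0.1, 0.259], 0.87)]
latch_a_tip [([0.538, -0.142, 0.166], 0.46)]
latch_b_tip [([0.663, -0.11, 0.164], 0.47)]
spec_case [([0.41, -0.305, 0.003], 0.87)]
mug [([0.747, 0.019, -0.004], 0.9), ([0.523, -0.056, 0.006], 0.68), ([0.619, 0.041, 0.006], 0.48)]
lotion [([0.693, -0.239, -0.0], 0.83)]
clock [([0.575, -0.427, -0.002], 0.89), ([0.542, 0.097, 0.258], 0.74)]
book_large [([0.538, 0.27, -0.002], 0.67)]
book_small [([0.536, 0.278, 0.022], 0.87)]
top [ 0.416 -0.031  1.362] [[-0.004, 0.99, -0.141], [-1.0, -0.001, 0.021], [0.02, 0.141, 0.99]]
box [([0.57, 0.002, -0.002], 0.98)]
lid_hinge [([0.549, 0.083, 0.088], 0.81), ([0.665, -0.111, 0.162], 0.29)]
lid_edge [([0.541, 0.102, 0.25], 0.94)]
latch_a_tip [([0.538, -0.144, 0.162], 0.52), ([0.621, 0.035, 0.011], 0.27)]
latch_b_tip [([0.664, -0.114, 0.164], 0.52), ([0.694, -0.236, -0.004], 0.32)]
spec_case [([0.414, -0.307, 0.0], 0.79), ([0.692, -0.238, -0.0], 0.75)]
mug [([0.748, 0.012, 0.001], 0.76)]
lotion [([0.694, -0.234, -0.001], 0.85)]
clock [([0.57, -0.428, -0.001], 0.68), ([0.666, -0.11, 0.162], 0.6)]
book_large []
book_small [([0.536, 0.276, 0.022], 0.9)]
1.2 [[ 9.59697087e-01  5.16017529e-05  2.81036470e-01]
 [-2.81036472e-01  3.41069875e-05  9.59697088e-01]
 [ 3.99367446e-05 -9.99999998e-01  4.72343512e-05]]
```

View pics/side0.png

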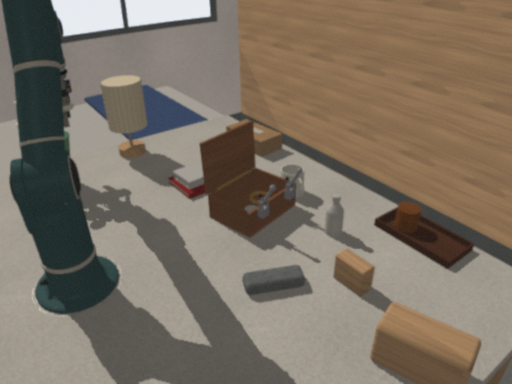

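View pics/top0.png

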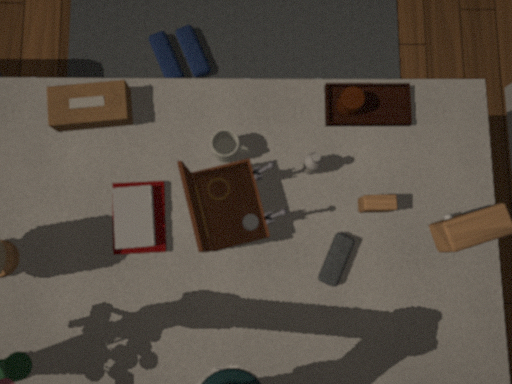

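The networks agree on the box: centre about (0.570, 0.000), box +x pointing along (-0.24, 0.97). The lid stands just past upright. In the top picture the latch balls show at about (260,172) and (270,215). The spectacles case, lotion and clock are clear of the latches.

```bash
cat > h.py <<'E'
from station import env, effector, solver, viewer, workorder, search_frame, tip_of
import numpy as np, cv2
C=np.array([.570,.0005,0]); a=np.array([.664,-.112])-np.array([.538,-.143]); a/=np.linalg.norm(a)
BY=np.array([-a[0],-a[1],0]); BX=np.array([BY[1],-BY[0],0])
Z=np.array([0,0,1.])
R=np.column_stack([-BX,-Z,-BY])
def W(x,y,z): return C+BX*x+BY*y+Z*z
def F():
    s=env.sense(); f=s["wrist_force"]; return np.round([f@BX,f@BY,f[2],s["t"]],2)
def L(): 
    p=np.array(env.sense()["ee_pos"])-C; return np.round([p@BX,p@BY,p[2]],4)
E
python3 - <<'E'
from h import *
print(BX,BY,np.linalg.det(R))
effector.grasp(10)
p=np.array(env.sense()["ee_pos"]); env.movel([p[0],p[1],.38],rate=.3)
env.reach(W(.165,0,.36),R); print(L(),F(),env.sense()["joint_positions"])
env.movel(W(.165,0,.215),rate=.2); print(L(),F())
p,d=viewer.read_camera("side"); cv2.imwrite("pics/side1.png",cv2.resize(p[90:290,130:400,::-1],None,fx=2.5,fy=2.5))
print(tip_of("side","lid_edge")[:2])
E
```

```text
[-0.23890725  0.97104239  0.        ] [-0.97104239 -0.23890725  0.        ] 1.0000000000000002
[ 1.667e-01 -1.000e-04  3.598e-01] [-0.39  0.1   0.76  5.32] [-0.79870134  0.19024746  0.52129784  1.68071969 -0.0982527   1.29690743
 -0.01438253]
[ 0.1651 -0.0008  0.2159] [-0.94 -0.55  0.76  6.2 ]
[{'at': [0.5399, 0.0971, 0.2558], 'score': 0.82}, {'at': [0.5675, 0.0017, 0.001], 'score': 0.7}]
```

View pics/side1.png

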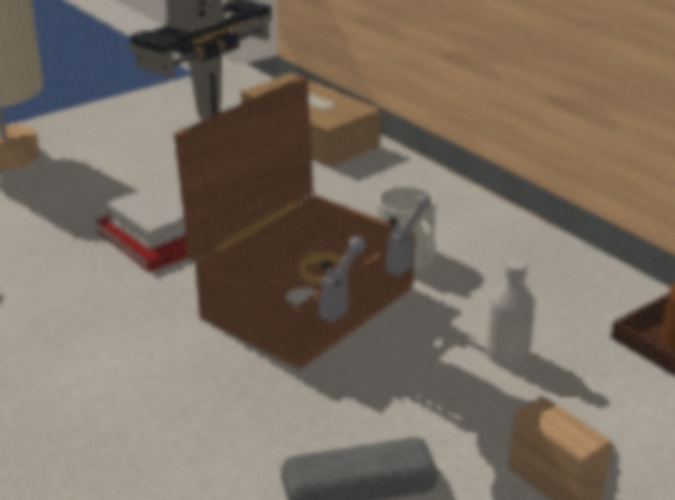

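The fingertip is behind the lid, at about (208,110), and clear of everything else. Next I push the lid along its arc.

```bash
python3 - <<'E'
from h import *
def P(t,r=.13): 
    return W(.085-r*np.cos(t)+.012*np.sin(t)+.010,0,.085+r*np.sin(t)+.012*np.cos(t))
for t in [1.6,1.4,1.2,1.0,.8,.6,.4,.25,.12,.05,.02]:
    env.movel(P(t),rate=.1); f=F(); print(t,L(),f)
    if np.linalg.norm(f[:3])>25: print("stop");break
p,d=viewer.read_camera("side"); cv2.imwrite("pics/side2.png",cv2.resize(p[90:290,130:400,::-1],None,fx=2.5,fy=2.5))
print(tip_of("side","lid_edge")[:2])
E
```

```text
1.6 [ 0.1111 -0.      0.2146] [ 1.16 -0.98  0.45  6.99]
1.4 [8.450e-02 1.000e-04 2.151e-01] [-0.39 -0.54 -0.45  7.4 ]
1.2 [5.890e-02 1.000e-04 2.104e-01] [ 0.33 -0.1  -0.33  7.81]
1.0 [3.470e-02 1.000e-04 2.008e-01] [0.   0.21 0.27 8.22]
0.8 [1.300e-02 1.000e-04 1.865e-01] [0.21 0.61 0.36 8.62]
0.6 [-0.0056  0.0002  0.1681] [ 0.84  0.18 -1.07  9.03]
0.4 [-0.0203  0.0004  0.1463] [-0.21  0.61 -0.76  9.44]
0.25 [-0.0282  0.0005  0.1281] [-0.09 -0.27 -0.89  9.78]
0.12 [-0.0327  0.0004  0.112 ] [ 0.43 -0.18 -0.07 10.1 ]
0.05 [-0.0342  0.0003  0.103 ] [ 0.08  0.26 -0.49 10.35]
0.02 [-0.0347  0.0001  0.0994] [-0.33 -0.35 -0.62 10.6 ]
[{'at': [0.5867, -0.085, 0.1027], 'score': 0.62}]
```

View pics/side2.png

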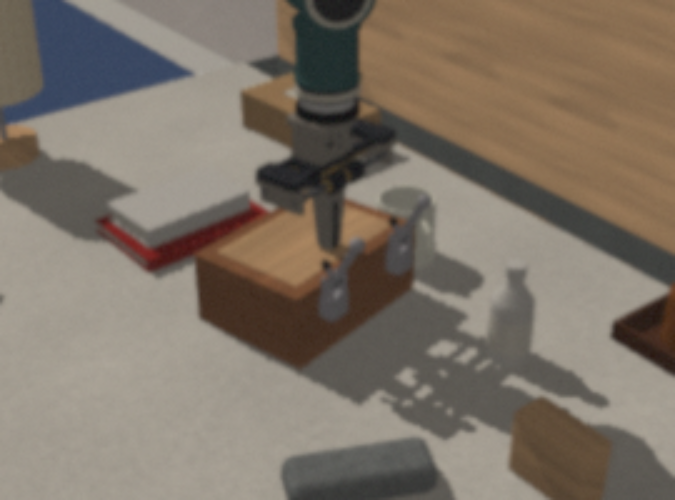

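The lid now lies on or just above the rim, with the fingertip on it at about (328,245). I'll press until the force shows it has reached the stop.

```bash
python3 - <<'E'
from h import *
l=L(); z=.0995; 
while z>.084:
    z-=.0015; env.movel(W(l[0],l[1],z),rate=.03); f=F(); print(round(z,4),L(),f)
    if f[2]>15: break
env.pause(.3); print(F(),L())
env.movel(W(l[0],l[1],.30),rate=.25)
for c in("side","top"):
    p,d=viewer.read_camera(c); cv2.imwrite(f"pics/{c}3.png",p[:,:,::-1])
    for n in("lid_edge","latch_a_tip","latch_b_tip","box"): print(c,n,[(np.round(x["at"],3).tolist(),round(x["score"],2)) for x in tip_of(c,n)[:3]])
    if c=="side":
        i=viewer.camera_info(c);cv2.imwrite("pics/side3.png",cv2.resize(p[90:290,130:400,::-1],None,fx=2.5,fy=2.5))
    # lid top heights
    i=viewer.camera_info(c);K=np.array(i["intrinsics"]);Rc=np.array(i["rotation"])
    for x in(-.07,-.03,.03,.07):
      for y in (-.09,.09):
        w=Rc.T@(W(x,y,.097)-i["eye"]); q=np.array([w[0],-w[1],-w[2]])
        uv=cv2.projectPoints(q[None],np.zeros(3),np.zeros(3),K,np.array(i["dist_coeffs"]))[0].ravel()
        u,v=np.round(uv).astype(int); dd=np.median(d[v-1:v+2,u-1:u+2])
        print(c,x,y,"z err mm along axis",round((q[2]-dd)*1000,1))
E
```

```text
0.098 [-0.0347  0.      0.098 ] [ 0.22 -0.1   0.89 10.95]
0.0965 [-0.0347 -0.0001  0.0974] [ 0.29  2.21  7.23 11.2 ]
0.095 [-0.0347 -0.0001  0.0973] [ 3.21  5.65 18.45 11.45]
[ 2.43  6.07 18.9  11.75] [-0.0348 -0.0002  0.0973]
side lid_edge [([0.584, -0.084, 0.1], 0.79)]
side latch_a_tip [([0.539, -0.141, 0.166], 0.69)]
side latch_b_tip [([0.664, -0.111, 0.164], 0.68)]
side box [([0.566, -0.001, 0.0], 0.72)]
side -0.07 -0.09 z err mm along axis 38.7
side -0.07 0.09 z err mm along axis 3.9
side -0.03 -0.09 z err mm along axis 5.7
side -0.03 0.09 z err mm along axis 5.7
side 0.03 -0.09 z err mm along axis 10.1
side 0.03 0.09 z err mm along axis 3.6
side 0.07 -0.09 z err mm along axis 6.6
side 0.07 0.09 z err mm along axis 2.0
top lid_edge []
top latch_a_tip [([0.536, -0.142, 0.162], 0.44)]
top latch_b_tip [([0.692, -0.238, -0.002], 0.52), ([0.537, 0.28, 0.021], 0.29)]
top box []
top -0.07 -0.09 z err mm along axis 594.5
top -0.07 0.09 z err mm along axis -1.0
top -0.03 -0.09 z err mm along axis 597.1
top -0.03 0.09 z err mm along axis 608.7
top 0.03 -0.09 z err mm along axis 594.4
top 0.03 0.09 z err mm along axis 627.2
top 0.07 -0.09 z err mm along axis 1.9
top 0.07 0.09 z err mm along axis 624.9
```

View pics/side3.png

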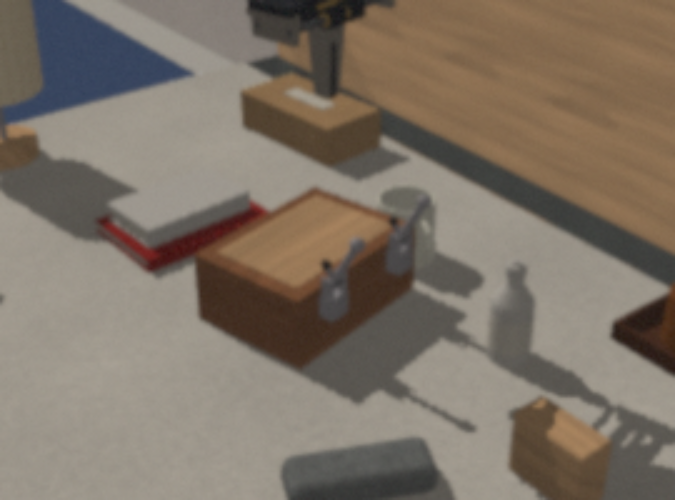

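The press hit a hard stop at z = 97.3 mm with 19 N, and the picture shows the lid flush on the rim with the box unmoved. Both latches are still open, with their balls at about (357,243) and (423,202). Next I flip latch a, then b.

```bash
python3 - <<'E'
from h import *
for y in (.065,-.065):
    env.movel(W(-.175,y,.28),rate=.25)
    env.movel(W(-.172,y,.156),rate=.2); print(L(),F())
    for x in (-.145,-.135,-.125,-.115,-.107,-.100,-.094):
        env.movel(W(x,y,.158),rate=.06); f=F(); print(x,L(),f)
        if np.linalg.norm(f[:3])>25: print("stop"); break
    env.movel(W(-.172,y,.17),rate=.2)
    env.movel(W(-.175,y,.28),rate=.25)
env.movel(W(-.21,-.065,.34),rate=.25)
for c in("side","top"):
    p,d=viewer.read_camera(c)
    q=p[90:290,130:400] if c=="side" else p[120:280,160:380]
    cv2.imwrite(f"pics/{c}4.png",cv2.resize(q[:,:,::-1],None,fx=2.5,fy=2.5))
    for n in("lid_edge","latch_a_tip","latch_b_tip","box"): print(c,n,[(np.round(x["at"],3).tolist(),round(x["score"],2)) for x in tip_of(c,n)[:3]])
print(W(-.063,.065,.165),W(-.063,-.065,.165),F())
E
```

```text
[-0.172   0.064   0.1569] [-0.49  0.56 -0.48 14.76]
-0.145 [-0.1458  0.0643  0.1588] [-3.8  -1.2   3.91 15.36]
-0.135 [-0.1345  0.065   0.1578] [-2.31 -0.08  1.23 15.68]
-0.125 [-0.1235  0.0653  0.1574] [-1.04  0.52 -1.12 15.99]
-0.115 [-0.1139  0.0651  0.1577] [ 0.26 -0.92  0.24 16.31]
-0.107 [-0.1064  0.0649  0.158 ] [-0.83 -0.08  0.18 16.59]
-0.1 [-0.0995  0.0649  0.158 ] [-0.42  0.43  0.13 16.86]
-0.094 [-0.0935  0.0649  0.158 ] [-0.37  0.09  0.36 17.11]
[-0.1728 -0.0653  0.1576] [-0.21  0.41 -0.5  19.68]
-0.145 [-0.1458 -0.0657  0.1589] [-3.94 -1.63  2.75 20.27]
-0.135 [-0.1346 -0.065   0.1578] [-2.28 -0.58  1.28 20.59]
-0.125 [-0.1231 -0.0649  0.1573] [-0.33 -0.04  0.31 20.91]
-0.115 [-0.1135 -0.0651  0.1577] [-0.06  0.56  0.31 21.22]
-0.107 [-0.1061 -0.0651  0.1579] [-0.51 -0.09 -1.01 21.51]
-0.1 [-0.0993 -0.0651  0.1579] [ 4.100e-01  2.000e-02 -6.400e-01  2.178e+01]
-0.094 [-0.0934 -0.0651  0.158 ] [-0.24 -0.37  0.07 22.02]
side lid_edge [([0.586, -0.084, 0.098], 0.71)]
side latch_a_tip [([0.538, 0.272, 0.0], 0.63), ([0.521, -0.076, 0.165], 0.51)]
side latch_b_tip [([0.647, -0.042, 0.166], 0.61)]
side box [([0.566, 0.001, 0.003], 0.64)]
top lid_edge [([0.592, -0.083, 0.096], 0.68)]
top latch_a_tip [([0.588, -0.084, 0.096], 0.64)]
top latch_b_tip [([0.647, -0.049, 0.161], 0.43)]
top box [([0.57, 0.002, 0.003], 0.73)]
[ 0.5219334  -0.07620464  0.165     ] [ 0.64816891 -0.0451467   0.165     ] [-1.07  0.71  0.28 24.08]
```

View pics/side4.png

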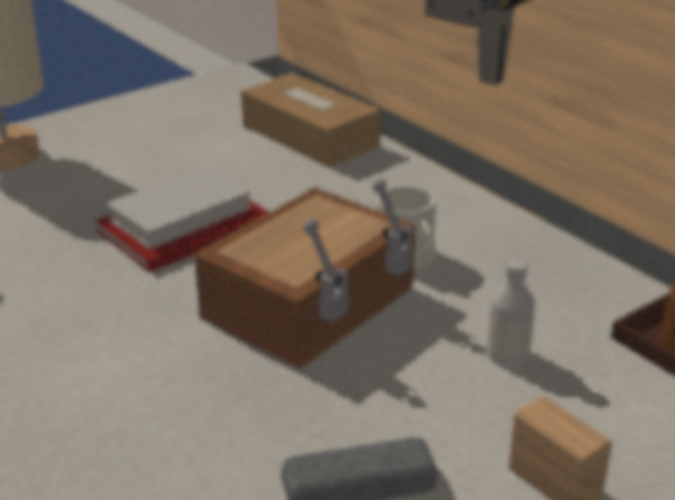

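Both levers now lean inward over the lid, with their balls at about (312,226) and (380,185). The measured tips match the fully latched positions to a few millimetres, and the box and its neighbours look unmoved. I'm handing the job in.

```bash
python3 - <<'E'
from h import *
for n in("mug","lotion","spec_case","clock","book_small"): print(n,[(np.round(x["at"],3).tolist(),round(x["score"],2)) for x in tip_of("side",n)[:1]])
workorder.finish_job(); print(F())
E
```

```text
mug [([0.748, 0.016, -0.002], 0.73)]
lotion [([0.696, -0.239, -0.001], 0.85)]
spec_case [([0.411, -0.305, -0.0], 0.6)]
clock [([0.575, -0.428, -0.001], 0.63)]
book_small [([0.535, 0.282, 0.019], 0.85)]
the job is handed in; nothing more can be done
the job is handed in; nothing more can be done
```

I pushed the lid shut with the closed fingertips and only then flipped latch a and latch b. The job was handed in at about 24 s of the 58 s allowed, and no verdict is reported.

**Lid:** it met a hard stop at z = 97.3 mm (shut is 97 mm) when pressed with 19 N. The pictures afterwards show it still shut.

**Latches:** the side camera put both ball tips within about 4 mm of the fully latched position. Each lever snapped over with no more than about 6 N on the fingertips.

**Box and surroundings:** the box, mug, lotion, clock, spectacles case and small book were all found within about 6 mm of where they started. The arm had backed well clear and was touching nothing.

**Checks that disagreed or are missing:**
- In the last look the networks gave some wrong hits for latch a. The top camera returned the lid edge, and the side camera's best hit was the book. I relied on the side camera's second hit for latch a, which agreed with the picture.
- My depth check of the lid after pressing was inconclusive: the gripper blocked most of the top view, and the side readings were off by 2–39 mm.
- The tin and bangle are hidden under the shut lid and the red book was not looked up again, so I did not check those three at the end.

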